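# Stack a three-layer housing square in the pin jig

## Robot

A 6-joint arm with a two-finger parallel gripper is mounted at the origin on a cart in front of the work surface, level with it; the furniture and walls round the work are solid. World frame = base frame: x ahead of the robot, y to its left, z up, the work surface at z = 0. Lengths are in m, angles in rad, forces in N, time in s.
With the tool pointing down it reaches from about 0.35 to 0.975 m from the base axis. Payload 4.9 kg.
Tool frame: the origin (TCP) lies on the mounting face of the last link; the fingertips stand 173 mm ahead of it and the grasp point (between the pads) lies 155 mm ahead of it; z points along the fingers, y is the direction in which the jaws open and shut (so a half turn about z gives the same grasp; the last joint's range is limited). The gripper opens to 85 mm and grips with 20 to 120 N. Pads are 22 mm wide; open, the fingers measure 114 mm over their backs; the gripper's body (76 mm by 85 mm) begins 54 mm behind the grasp point. The pads swing forward as they close: fully open they stand 13 mm farther back than shut.
Start: joints at [1.008, 0.053, 1.613, -0, 1.476, -0.119], TCP at [0.268, 0.564, 0.405] pointing down, gripper open.
Joint ranges: [-3.01, 3.01], [-1.01, 2.22], [0.06, 2.58], [-1.02, 4.17], [0.09, 2.62], [-3.14, 3.14]. Speed limits (rad/s): [2.57, 2.57, 3.14, 3.14, 3.14, 3.14].

## Interface

Orientations are given as a unit quaternion [w, x, y, z].
In Python, from station import env, vision, order, look_for, outline_of, spot_point gives the robot as it stands.
- The arm moves only by the tool servo_tool, never from a script. Its argument "commands" is text: rows parted by semicolons, each of 7 numbers parted by spaces: the shift along the tool's x, y, z in units of 40 mm (1.0 is 40 mm), then the turn, a rotation vector about the tool's x, y, z in units of 6 degrees (1.0 is 6 degrees), then the closure, from -1 (fully open) to 1 (shut). In form: dx dy dz wx wy wz gripper; .... A call has 1 to 20 rows; each row is the pose to reach, as a shift and turn from the pose commanded when the call began, along the tool's axes at that moment; what a row does not reach only later rows make up. A row lasts 1/8 s, in which the tool goes at most 62.5 mm and 10.7 degrees, less where a joint would pass 70% of its speed; a pose out of reach is approached as far as the arm can. A call with a gripper value outside its range is refused whole. The fingers move at their own pace and stop on an object; "squeeze" is the grip in N (left out, the last holds). Time passes only in rows, so rows that repeat a pose let the fingers close. It gives the time, the measured TCP pose, the force and the opening at its end, in the units of the state.
- env.observe(): the state, without advancing time (a new reading comes with each control period).
- vision.grab_frame(name): name is "side" or "top"; returns the picture (384x512x3 uint8, red, green, blue); there is no depth.
- vision.camera_params(name): a dict with "fx", "fy", "cx", "cy" (pixels), "cam_to_world" (4x4, takes a point from camera to world coordinates). Camera axes: x right, y down, z forward; pixel columns grow to the right and rows downward; lengths in m; the calibration is good to about 2 mm. A picture is of the moment at which its call begins. camera_params takes no time and is no camera call.
- order.finish_job(): hands the job in, once; it reports no verdict.
Trained networks look in the newest picture that a camera, given by its name, has taken for a name from the list of things; names that differ only in an ending like _2 or _b are one class to them, and where a whole thing is asked for, a point or a joint stands for the part that bears it (a point fixed in the world has none). Each returns a list of dicts, best first, with "confidence" (0 to 1); they miss things now and then, are a little off and sometimes report something else, mostly with a low value. They report only what shows in the picture. A call takes as long as a camera call. They do not tell look-alikes from the thing itself.
- look_for(query, camera): "point" ([column, row] in pixels, amid what is visible of it).
- outline_of(query, camera): "region" (384x512 bool, what is visible of it) and "point" ([column, row] in pixels, amid what is visible of it).
- spot_point(query, camera): "point" ([column, row] in pixels: a listed point, or the origin of a listed thing).
The state is a dict: "clock": time; "joints": joint angles; "qvel": joint speeds; "joint_torque": joint torques, N m; "ee_pos": TCP position; "eef_rot": TCP orientation; "contact_force": force on the tool from outside, world axes, zero at the start; "wrist_torque": the same for the moment, N m; "width": opening from 0.0 (shut) to 1.0 (fully open).
Only numpy, scipy, OpenCV 4.12 (cv2) and the standard library are available. Lean on these libraries where they do the work, as an engineer would, in place of code of your own. Each camera call takes 0.05 s, during which the arm holds its last target.

## Task

The three layers of a small controller housing must be piled up so that their corner screw holes line up: set the black spacer frame on the aluminium base layer that already lies in the squaring jig, and the orange cover on top of the frame. Set both down flat between the pins, without dropping them, then push the jig's slide fully home by its red knob so that it squares the whole pile against the three pins. Leave the marker, the deburring tool and the screwdriver where they lie.

Things in the scene. Friction and masses are not known exactly. Their poses are not given: they have to be found in the camera images.
- squaring_jig: Dark steel jig plate fixed to the bench, 184 x 126 mm, top 12 mm above the bench, with three pins and a diagonal slide. Origin: on the bench under the centre of a pile seated against the pins; x along the pile's 120 mm side, y along its 56 mm side, z up. A seated layer is centred on x = y = 0, sides parallel to the jig's. Seated undersides: base layer 12, frame 22, cover 38 mm above the bench.
- pin_left (a point): Top, 56 mm above the bench, of a steel dowel pin 8 mm thick at jig x = -46, y = +32 mm. It and a like pin at x = +46, y = +32 mm stop the pile's +y long side. Between these two pins, and while the slide is back, on the -y side from x = -30 to +18 mm (but for the square's bar, 19 mm above the bench) there is room for fingers.
- pin_end (a point): Top, 56 mm above the bench, of the third pin, 8 mm thick, at jig x = +64, y = +14 mm. It stops the pile's +x end.
- jig_slide (a joint): Slide at the jig's (-x, -y) corner, in m: 0 = fully back; at 0.030 it is home, tight on a squared pile (0.032 when empty); starts at 0 to 0.012. It moves along the jig's diagonal (+x and +y alike); its aluminium square, 13 to 50 mm above the bench, pushes all layers by their -x end and -y side against the pins. Needs about 3 N, a few N more with the pile; stays where left.
- slide_knob (a point): Point on the axis of the slide's red upright round knob, 48 mm above the bench. The knob is 22 mm thick and reaches from 29 to 63 mm above the bench; it moves with the slide (at home: jig x = -95.4, y = -63.4 mm). Carriage and rails beneath it are at most 27 mm high; the square begins 34 mm ahead of the knob's axis.
- base_layer: Bare aluminium plate 120 x 56 x 10 mm with four small corner holes, loose, already lying on the jig plate, 1 to 6 mm short of the pins. Origin: centre of its underside; x along the 120 mm side, z up. About 170 g.
- spacer_frame: Black plastic frame 120 x 56 x 16 mm with two 40 mm square windows, a 10 mm web between them and four small corner holes, lying flat on the bench. Origin: centre of its underside; x along the 120 mm side, z up; symmetric, either way round is right. About 70 g; can be gripped across its 56 mm width at mid-length.
- cover: Orange plastic plate 120 x 56 x 10 mm with four small corner holes and a 30 x 22 mm window centred at x = +20 mm, lying flat on the bench. Origin: centre of its underside; x along the 120 mm side, z up; either way round is right. About 60 g; can be gripped across its 56 mm width at mid-length.
- marker: Black marker pen, 132 mm long, 20 mm thick, lying loose; bystander. Origin under its middle.
- deburrer: Blue-handled deburring tool, 134 mm long, 15 mm thick, lying loose; bystander. Origin under its middle.
- screwdriver: Red-handled screwdriver, 171 mm long, 26 mm thick, lying loose; bystander. Origin under its middle.
Things that resemble listed ones, but are neither listed nor needed, are in the scene too. Several things have the shape of the cover; the one meant has the colours described above.

How it is judged:
On the way, in this order (a step that is already met when the one before it is completed fails the run):
1. Frame lies flat on the base layer and cover flat on the frame, between the pins in the jig, let go and at rest (x of base_layer in the frame of squaring_jig between -0.014 and 0.014 m and y of base_layer in the frame of squaring_jig between -0.014 and 0.014 m and z of base_layer in the frame of squaring_jig between 0.009 and 0.015 m and angle between the x axis of each of base_layer, spacer_frame, cover and the x axis of squaring_jig, either way round below 0.12 rad and x of spacer_frame in the frame of squaring_jig between -0.014 and 0.014 m and y of spacer_frame in the frame of squaring_jig between -0.014 and 0.014 m and z of spacer_frame in the frame of squaring_jig between 0.019 and 0.025 m and linear speed of each of spacer_frame, cover below 0.01 m/s and contact force between the fingers and spacer_frame below 0.05 N and x of cover in the frame of squaring_jig between -0.014 and 0.014 m and y of cover in the frame of squaring_jig between -0.014 and 0.014 m and z of cover in the frame of squaring_jig between 0.035 and 0.041 m and contact force between the fingers and cover below 0.05 N), for 0.2 s.
2. After that the slide is pushed fully home (past 27.5 mm; 30 mm is tight on the squared pile) (value of joint jig_slide above 0.0275 m), for 0.2 s.
At the end, for the whole second after the job is handed in: Base layer, black frame and orange cover lie flat on one another in that order in the jig, each within 2 mm (in each direction) of its seat against the pins and within 0.03 rad of square, at rest and let go; the slide stands within 2.5 mm of its home position at 30 mm (x of base_layer in the frame of squaring_jig between -0.002 and 0.002 m and y of base_layer in the frame of squaring_jig between -0.002 and 0.002 m and z of base_layer in the frame of squaring_jig between 0.01 and 0.014 m and angle between the x axis of each of base_layer, spacer_frame, cover and the x axis of squaring_jig, either way round below 0.03 rad and linear speed of each of base_layer, spacer_frame, cover below 0.01 m/s and contact force between the fingers and base_layer below 0.05 N and x of spacer_frame in the frame of squaring_jig between -0.002 and 0.002 m and y of spacer_frame in the frame of squaring_jig between -0.002 and 0.002 m and z of spacer_frame in the frame of squaring_jig between 0.02 and 0.024 m and contact force between the fingers and spacer_frame below 0.05 N and x of cover in the frame of squaring_jig between -0.002 and 0.002 m and y of cover in the frame of squaring_jig between -0.002 and 0.002 m and z of cover in the frame of squaring_jig between 0.036 and 0.04 m and contact force between the fingers and cover below 0.05 N and value of joint jig_slide above 0.0275 m); the robot touches nothing.
It fails at once if a bystander (marker, deburring tool, screwdriver) is moved more than 30 mm (distance of any of marker, deburrer, screwdriver from where it was at the start of the episode above 0.03 m).
It fails at once if the frame or the cover is dropped (falls freely faster than 0.7 m/s, about 25 mm) ((linear speed of spacer_frame above 0.7 m/s and contact force between the fingers and spacer_frame below 0.05 N) or (linear speed of cover above 0.7 m/s and contact force between the fingers and cover below 0.05 N)).
It also fails if it takes over 59 s, if anything falls off the work surface, if the arm or the gripper's body presses on something with over 40 N, if the wrist force passes 120 N, or if a joint passes its speed limit or range.

## Working session

There is one attempt and no reset: what is moved stays moved. The work goes in short steps, Python scripts to look and compute and a tool call to move; the robot and the scene stay as the last step left them, time stands still between calls to the robot, and variables do not carry over. Pictures are saved under pics/ and viewed, and the job is handed in when it is done.

Besides the shell and the picture viewer there is one more tool, called after "Call:" as name(argument=value, ...), one argument or row to a line, values as JSON. servo_tool: Moves the arm, as the interface text tells. Its arguments: {"type":"object","properties":{"commands":{"type":"string"},"squeeze":{"type":"number"}},"required":["commands"]}

```bash
ls; mkdir -p pics; python3 - <<'E'
from station import env, vision, order, look_for, outline_of, spot_point
import cv2
print(env.observe())
for n in ("top","side"):
    im=vision.grab_frame(n); cv2.imwrite(f"pics/{n}0.png",cv2.resize(im[:,:,::-1],(800,600),interpolation=cv2.INTER_CUBIC))
    print(vision.camera_params(n))
    for q in ["cover","spacer_frame","base_layer","squaring_jig"]:
        for d in spot_point(q,n)[:4]: print(n,q,d["point"],round(d["confidence"],2))
    for q in ["pin_left","pin_end","slide_knob"]:
        for d in spot_point(q,n)[:2]: print(n,q,d["point"],round(d["confidence"],2))
E
```

```text
pics
{'clock': 0.0, 'joints': array([ 1.00800529e+00,  5.33527846e-02,  1.61428988e+00, -2.44320570e-05,
        1.47599640e+00, -1.19007004e-01]), 'qvel': array([-1.59541479e-04, -7.41597184e-04, -3.78429270e-04, -8.94473442e-05,
       -5.07560264e-04, -1.18907595e-03]), 'joint_torque': array([ 8.84028141e-04, -3.93662488e+01, -3.70188761e+01,  5.49666015e-05,
        6.89848443e-03, -1.98596058e-05]), 'ee_pos': array([0.26821181, 0.56422711, 0.40346764]), 'eef_rot': array([-3.30633099e-04,  2.20074391e-01,  9.75482555e-01, -9.68391288e-04]), 'contact_force': array([-0.02340328,  1.33072612,  0.42419102]), 'wrist_torque': array([ 0.03299306, -0.10392636, -0.04587508]), 'width': 1.0039260109729624}
{'fx': 484.46824003785883, 'fy': 484.46824003785883, 'cx': 254.22074993148848, 'cy': 184.3561363441458, 'cam_to_world': array([[-0.15124022, -0.91008026,  0.38585011, -0.12641418],
       [-0.9884719 ,  0.1364549 , -0.06560006, -0.06859299],
       [ 0.00705018, -0.39132336, -0.92022623,  1.66140095],
       [ 0.        ,  0.        ,  0.        ,  1.        ]])}
top cover [394.6, 208.0] 
[... 387 characters left out ...]
1.3074948481065, 'fy': 451.3074948481065, 'cx': 246.98987548618146, 'cy': 194.8193420205496, 'cam_to_world': array([[ 0.06240203, -0.8868822 ,  0.45776189, -0.14376325],
       [-0.99798956, -0.05035475,  0.03848691, -0.23882986],
       [-0.01108287, -0.45924324, -0.88824142,  1.39440642],
       [ 0.        ,  0.        ,  0.        ,  1.        ]])}
side cover [400.2, 252.4] 0.95
side cover [270.4, 218.8] 0.86
side cover [187.8, 192.6] 0.32
side spacer_frame [106.0, 213.9] 0.94
side base_layer [189.1, 195.9] 0.93
side squaring_jig [183.1, 196.1] 0.84
side squaring_jig [134.8, 156.4] 0.29
side pin_left [171.0, 199.1] 0.66
side pin_end [182.2, 170.9] 0.85
side slide_knob [204.2, 221.7] 0.69
```

View pics/top0.png

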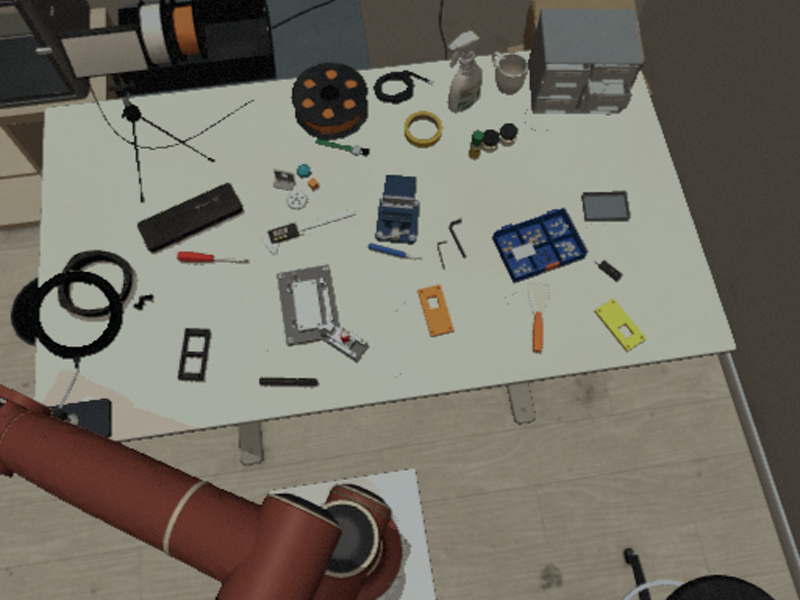

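View pics/side0.png

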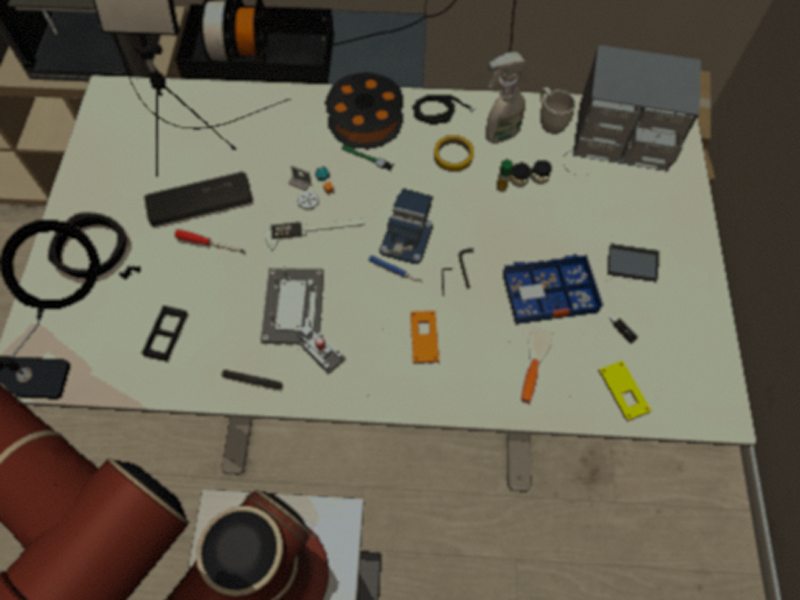

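The orange cover candidates are: orange plate at top px (278,199), yellow plate at (395,208), and orange scraper-like tool at (344,213). The orange plate fits. Enlarging this and the jig.

```bash
cat > h.py <<'E'
from station import env, vision, order, look_for, outline_of, spot_point
import numpy as np, cv2
from scipy.optimize import least_squares, minimize
P={n:vision.camera_params(n) for n in("top","side")}
def proj(n,X):
    p=P[n];T=np.linalg.inv(p["cam_to_world"]);X=np.atleast_2d(X);c=X@T[:3,:3].T+T[:3,3]
    return np.c_[c[:,0]/c[:,2]*p["fx"]+p["cx"],c[:,1]/c[:,2]*p["fy"]+p["cy"]]
def back(n,uv,z):
    p=P[n];uv=np.atleast_2d(uv);d=np.c_[(uv[:,0]-p["cx"])/p["fx"],(uv[:,1]-p["cy"])/p["fy"],np.ones(len(uv))]@p["cam_to_world"][:3,:3].T
    o=p["cam_to_world"][:3,3];return (o+d*((z-o[2])/d[:,2])[:,None])
def crop(n,c,r,s,name):
    im=vision.grab_frame(n)[:,:,::-1];u,v=map(int,c)
    k=im[max(0,v-r):v+r,max(0,u-r):u+r];cv2.imwrite(f"pics/{name}.png",cv2.resize(k,None,fx=s,fy=s,interpolation=cv2.INTER_CUBIC))
def box(q,L,W,z0,z1):
    x,y,t=q;c,s=np.cos(t),np.sin(t)
    return np.array([[x+c*a*L/2-s*b*W/2,y+s*a*L/2+c*b*W/2,z] for z in(z0,z1) for a,b in((1,1),(1,-1),(-1,-1),(-1,1))])
def fitbox(masks,L,W,z0,z1,q0):
    S=4;tg={}
    for n,m in masks.items():
        cs,_=cv2.findContours(m.astype(np.uint8),0,2);f=np.zeros_like(m,np.uint8);cv2.drawContours(f,[max(cs,key=cv2.contourArea)],-1,1,-1)
        tg[n]=cv2.resize(f,None,fx=S,fy=S,interpolation=cv2.INTER_NEAREST)
    def cost(q):
        t=0
        for n,m in tg.items():
            h=cv2.convexHull(((proj(n,box(q,L,W,z0,z1))+.5)*S*16).astype(np.int32))
            g=np.zeros_like(m);cv2.fillConvexPoly(g,h,1,shift=4)
            t+=np.count_nonzero(g!=m)/(g.sum())
        return t
    best=None
    for dt in (-.1,0,.1):
        a=np.array(q0)+[0,0,dt]
        r=minimize(cost,a,method="Nelder-Mead",options=dict(initial_simplex=[a,a+[.01,0,0],a+[0,.01,0],a+[0,0,.1]],xatol=1e-4,fatol=1e-4))
        if best is None or r.fun<best.fun: best=r
    return best.x,best.fun/len(tg)
def mask(q,n,near):
    ds=outline_of(q,n)
    d=min(ds,key=lambda d:np.hypot(*(np.array(d["point"])-near))-0*d["confidence"])
    return d["region"],d["point"],d["confidence"]
def measure(q,L,W,z0,z1,near):
    ms={};q0=None
    for n in near:
        m,p,c=mask(q,n,near[n]);ms[n]=m
        v=np.argwhere(m)[:,::-1];w=back(n,v,z1)[:,:2];(a,b),(l,ww),th=cv2.minAreaRect((w*1000).astype(np.float32))
        th=np.radians(th if l>ww else th+90);q0=(a/1000,b/1000,th)
        print(q,n,np.round(p,1),round(c,2),m.sum(),np.round(q0,4),(round(l),round(ww)),fitbox({n:m},L,W,z0,z1,q0))
    r=fitbox(ms,L,W,z0,z1,q0);print("both",r);return r
E
cat > m1.py <<'E'
from h import *
vision.grab_frame("top");vision.grab_frame("side")
measure("cover",.12,.056,0,.01,{"top":(278,199),"side":(270,217)})
measure("spacer_frame",.12,.056,0,.016,{"top":(124,225),"side":(106,213)})
measure("base_layer",.12,.056,.012,.022,{"top":(196,195),"side":(189,196)})
measure("squaring_jig",.184,.126,0,.012,{"top":(196,195),"side":(187,196)})
for n in("top","side"):
  for q,z in(("pin_left",.056),("pin_end",.056),("slide_knob",.048),("squaring_jig",0.),("base_layer",.012),("cover",0),("spacer_frame",0)):
    for d in spot_point(q,n)[:2]: print(n,q,d["point"],round(d["confidence"],2),back(n,d["point"],z)[0].round(4))
crop("top",(205,198),40,10,"jigtop");crop("side",(197,200),40,10,"jigside");crop("top",(278,199),30,10,"cov")
print(env.observe()["clock"])
E
python3 m1.py
```

```text
cover top [276.4 198.7] 0.68 465 [ 0.4989 -0.2658  0.0618] (127, 59) (array([ 0.50116489, -0.26638364,  0.0787443 ]), np.float64(0.06400996264009963))
cover side [270.3 217.6] 0.56 489 [ 0.4998 -0.2638  0.1055] (123, 55) (array([ 0.50191851, -0.26400557,  0.11163798]), np.float64(0.08677098150782361))
both (array([ 0.50153988, -0.26549517,  0.09368149]), np.float64(0.0871200796750071))
spacer_frame top [126.3 226.8] 0.6 357 [0.4721 0.2959 2.978 ] (60, 123) (array([0.47445429, 0.29742919, 2.98170807]), np.float64(0.06718597857838364))
spacer_frame side [103.3 214. ] 0.6 505 [0.474  0.2976 2.9788] (68, 128) (array([0.47728089, 0.30107151, 2.97747792]), np.float64(0.06691632994973884))
both (array([0.4761074 , 0.29896453, 2.98965281]), np.float64(0.08997074491737056))
base_layer top [196.7 193.6] 0.6 432 [0.5503 0.0298 0.02  ] (119, 53) (array([0.55287202, 0.0300533 , 0.02615803]), np.float64(0.13535151363522643))
base_layer side [186.5 192.6] 0.93 551 [0.5521 0.032  0.0231] (132, 58) (array([0.55631813, 0.0334343 , 0.02380863]), np.float64(0.07968802984062394))
both (array([0.55497011,
[... 926 characters left out ...]
over [274.4, 198.9] 0.66 [ 0.5017 -0.2517  0.    ]
top cover [224.2, 212.7] 0.65 [ 0.4757 -0.0622  0.    ]
top spacer_frame [124.3, 226.0] 0.58 [0.4788 0.2986 0.    ]
side pin_left [171.7, 200.2] 0.58 [0.5117 0.0679 0.056 ]
side pin_end [180.3, 170.3] 0.89 [0.6278 0.0543 0.056 ]
side slide_knob [204.4, 221.3] 0.53 [ 0.4451 -0.0478  0.048 ]
side slide_knob [106.1, 212.8] 0.26 [0.457  0.2801 0.048 ]
side squaring_jig [183.0, 197.8] 0.83 [0.5506 0.0427 0.    ]
side base_layer [189.5, 192.9] 0.73 [0.5649 0.0202 0.012 ]
side cover [267.9, 217.9] 0.89 [ 0.491  -0.2546  0.    ]
side cover [401.7, 251.7] 0.88 [ 0.3955 -0.6938  0.    ]
side spacer_frame [104.4, 214.0] 0.67 [0.4736 0.3034 0.    ]
2.15
```

View pics/jigtop.png

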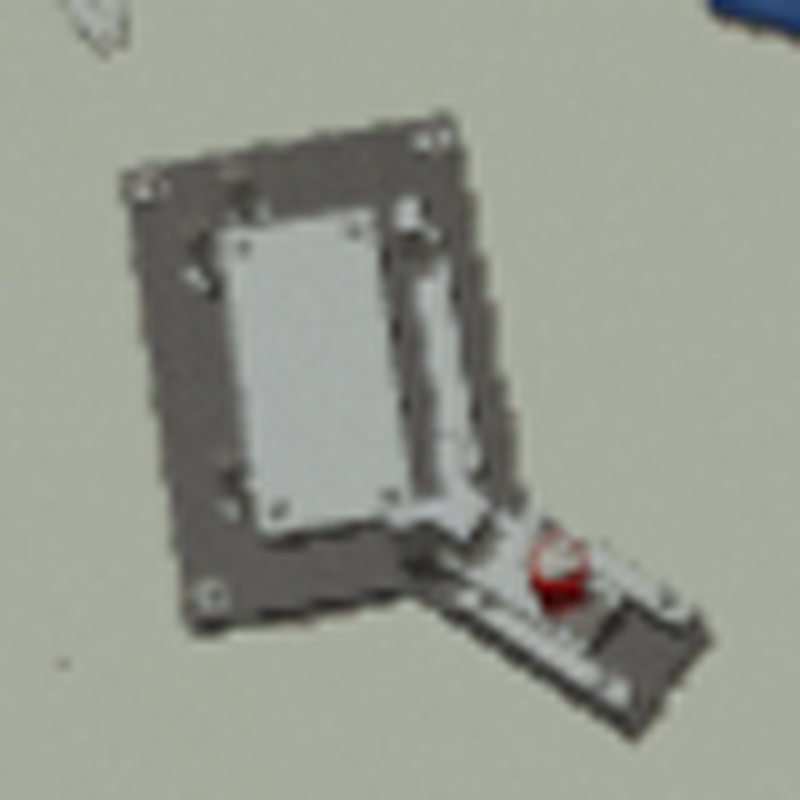

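View pics/jigside.png

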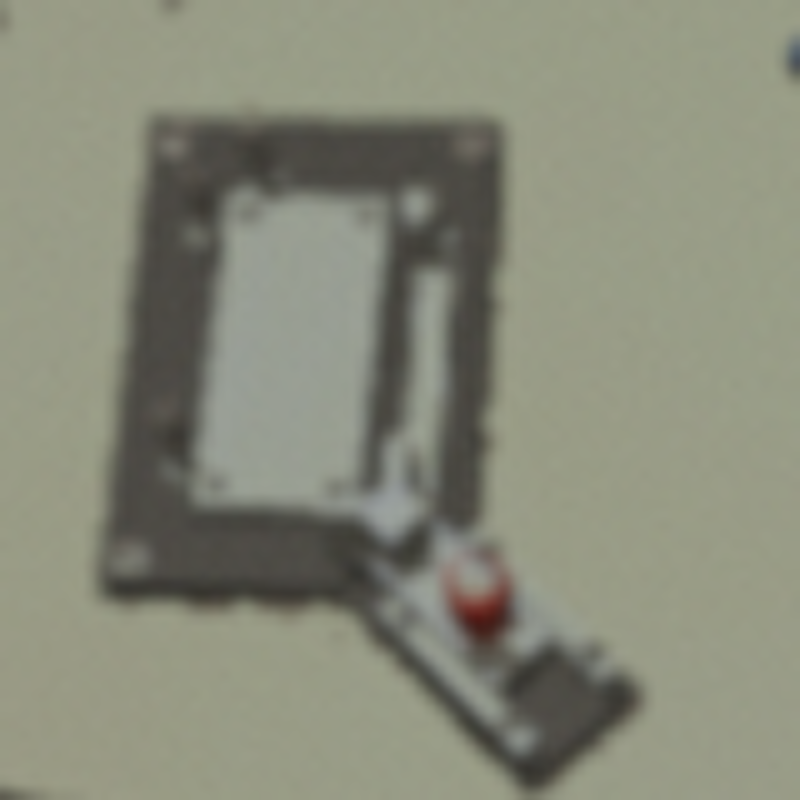

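View pics/cov.png

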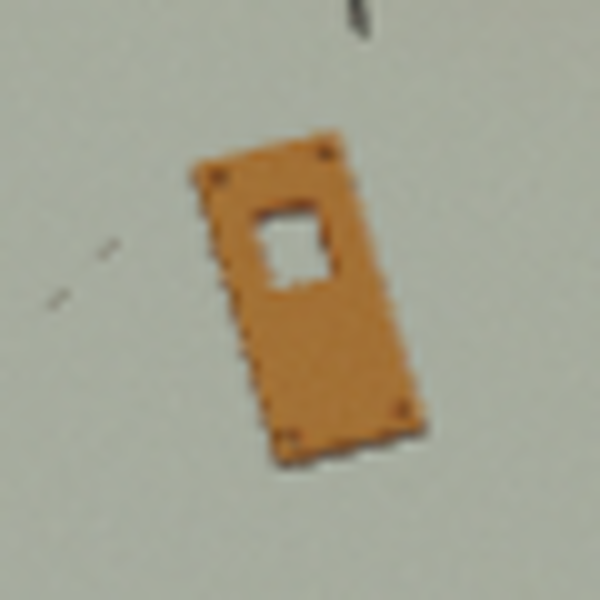

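Crop confirms: orange plate with window at top px (278,199) is the cover, the yellow one is a decoy. Refining poses with colour segmentation.

```bash
cat >> h.py <<'E'
def fit2(segs,L,W,z0,z1,q0):
    # segs: {cam:(bool mask at 4x)}
    S=4
    def cost(q,ns):
        t=0
        for n in ns:
            m=segs[n];h=cv2.convexHull((((proj(n,box(q,L,W,z0,z1))+.5)*S-.5)*16).round().astype(np.int32))
            g=np.zeros(m.shape,np.uint8);cv2.fillConvexPoly(g,h,1,shift=4);t+=np.count_nonzero(g!=m)/g.sum()
        return t/len(ns)
    for ns in [[n] for n in segs]+[list(segs)]:
        best=None
        for dt in(-.06,0,.06):
            a=np.array(q0)+[0,0,dt]
            r=minimize(cost,a,(ns,),method="Nelder-Mead",options=dict(initial_simplex=[a,a+[.006,0,0],a+[0,.006,0],a+[0,0,.05]],xatol=5e-5,fatol=1e-5))
            if best is None or r.fun<best.fun: best=r
        print(ns,best.x.round(4),round(best.fun,3))
    return best.x
def seg(n,im,fn,q0,zc,r=45):
    I=cv2.resize(im,None,fx=4,fy=4,interpolation=cv2.INTER_CUBIC);hsv=cv2.cvtColor(I,cv2.COLOR_RGB2HSV).astype(int)
    m=fn(hsv).astype(np.uint8)
    m=cv2.morphologyEx(m,cv2.MORPH_OPEN,np.ones((7,7),np.uint8))
    u,v=proj(n,[q0[0],q0[1],zc])[0]*4
    w=np.zeros_like(m);cv2.circle(w,(int(u),int(v)),r*4,1,-1);m&=w
    k,lab,st,ce=cv2.connectedComponentsWithStats(m)
    i=1+np.argmin([np.hypot(*(c-[u,v]))-s[4]/50 for c,s in zip(ce[1:],st[1:])])
    cs,_=cv2.findContours((lab==i).astype(np.uint8),0,2);f=np.zeros_like(m);cv2.drawContours(f,cs,-1,1,-1);return f
E
cat > m2.py <<'E'
from h import *
ims={n:vision.grab_frame(n) for n in("top","side")}
for n in ims: cv2.imwrite(f"pics/raw_{n}.png",ims[n][:,:,::-1])
things={"cover":(lambda h:(h[...,0]<20)&(h[...,1]>100)&(h[...,2]>60),(.5015,-.2655,.094),0,.01),
"frame":(lambda h:h[...,2]<95,(.476,.299,-.16),0,.016),
"base":(lambda h:h[...,2]>135,(.555,.0327,.024),.012,.022)}
for k,(fn,q0,z0,z1) in things.items():
    s={n:seg(n,ims[n],fn,q0,z1) for n in ims}
    print(k);q=fit2(s,.12,.056,z0,z1,q0)
    for n in s:
        u,v=proj(n,[q[0],q[1],z1])[0]
        I=cv2.resize(ims[n][:,:,::-1],None,fx=4,fy=4,interpolation=cv2.INTER_CUBIC)
        cs,_=cv2.findContours(s[n],0,2);cv2.drawContours(I,cs,-1,(0,0,255),1)
        b=((proj(n,box(q,.12,.056,z0,z1))+.5)*4-.5).astype(np.int32);cv2.polylines(I,[b[4:]],True,(0,255,0),1)
        a,c=int(u*4),int(v*4);cv2.imwrite(f"pics/f_{k}_{n}.png",cv2.resize(I[c-120:c+120,a-120:a+120],(400,400)))
M=[np.hstack([cv2.imread(f"pics/f_{k}_{n}.png")[:, :][::1] for k in things]) for n in ims]
cv2.imwrite("pics/fits.png",cv2.resize(np.vstack(M),(798,532)))
E
python3 m2.py
```

```text
cover
['top'] [ 0.5009 -0.2664  0.0923] 0.063
['side'] [ 0.501  -0.2652  0.0979] 0.031
['top', 'side'] [ 0.5011 -0.2651  0.0973] 0.047
frame
['top'] [ 0.4741  0.2975 -0.1875] 0.029
['side'] [ 0.4746  0.2978 -0.191 ] 0.033
['top', 'side'] [ 0.4745  0.2978 -0.1913] 0.032
base
['top'] [ 0.4995  0.1239 -0.1598] 7.443
['side'] [ 0.5047  0.1256 -0.1335] 6.187
['top', 'side'] [0.4744 0.123  0.7171] 6.789
```

View pics/fits.png

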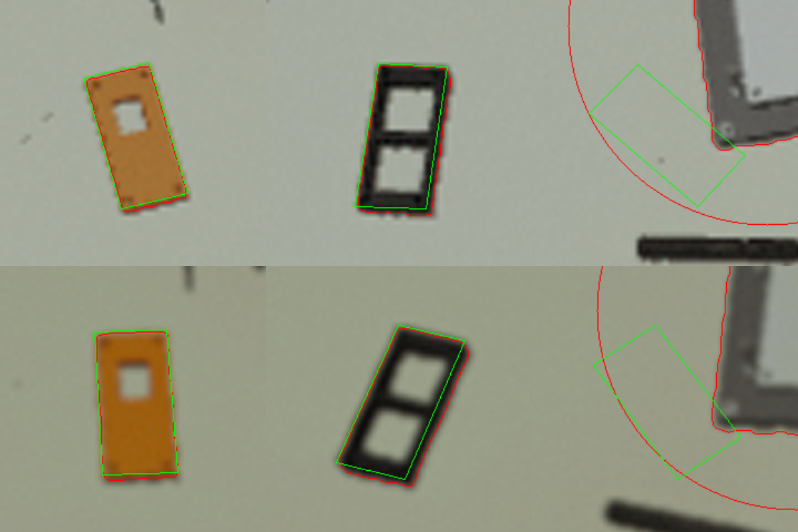

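```bash
cat > m3.py <<'E'
from h import *
from scipy.ndimage import map_coordinates
ims={n:cv2.imread(f"pics/raw_{n}.png",0).astype(float) for n in("top","side")}
def edges(q,L,W,z,use,lo=.15,hi=.85):
    x,y,t=q;c,s=np.cos(t),np.sin(t);R=np.array([[c,-s],[s,c]]);out=[];nn=[]
    k=np.linspace(lo,hi,40)-.5
    for e in use:
        if e[1]=='x': sg=1 if e[0]=='+' else -1; p=np.c_[np.full(40,sg*L/2),k*W]; nrm=[sg,0]
        else: sg=1 if e[0]=='+' else -1; p=np.c_[k*L,np.full(40,sg*W/2)]; nrm=[0,sg]
        out.append(p@R.T+[x,y]);nn.append(np.tile(np.array(nrm)@R.T,(40,1)))
    return np.vstack(out),np.vstack(nn)
def run(name,L,W,z,use,q0,sign,d=.003):
    def cost(q,ns):
        p,n=edges(q,L,W,z,use);t=0
        for c in ns:
            a=proj(c,np.c_[p-n*d,np.full(len(p),z)]);b=proj(c,np.c_[p+n*d,np.full(len(p),z)])
            f=lambda v:map_coordinates(ims[c],[v[:,1],v[:,0]],order=1)
            t-=sign*(f(a)-f(b)).mean()
        return t
    for ns in(["top"],["side"],["top","side"]):
        best=None
        for k in range(12):
            a=np.array(q0)+np.random.default_rng(k).normal(size=3)*[.004,.004,.03]
            r=minimize(cost,a,(ns,),method="Nelder-Mead",options=dict(initial_simplex=[a,a+[.004,0,0],a+[0,.004,0],a+[0,0,.03]],xatol=5e-5,fatol=1e-3))
            if best is None or r.fun<best.fun:best=r
        print(name,ns,best.x.round(4),round(best.fun,1))
    return best.x
b=run("base",.12,.056,.022,["+x","+y","-y"],(.555,.032,.024),1)
run("base4",.12,.056,.022,["+x","+y","-y","-x"],(.555,.032,.024),1)
j=run("jig",.184,.126,.012,["+x","+y","-y"],(.557,.028,.024),-1)
p={}
for n in ims: print(n,"base",proj(n,box(b,.12,.056,.012,.022)[4:]).round(1).tolist(),"jig",proj(n,box(j,.184,.126,0,.012)[4:]).round(1).tolist())
# overlay
for n,o in(("top",(165,158)),("side",(157,160))):
    I=cv2.resize(cv2.imread(f"pics/raw_{n}.png")[o[1]:o[1]+80,o[0]:o[0]+80],None,fx=7,fy=7,interpolation=cv2.INTER_CUBIC)
    D=lambda X,col,cl=True:cv2.polylines(I,[((proj(n,X)+.5-o)*7-.5).round().astype(np.int32)],cl,col,1)
    D(box(b,.12,.056,.012,.022)[4:],(0,255,0));D(box(j,.184,.126,0,.012)[4:],(255,0,0))
    t=j[2];R=np.array([[np.cos(t),-np.sin(t)],[np.sin(t),np.cos(t)]])
    for px,py in((-.046,.032),(.046,.032),(.064,.014)):   # assuming jig origin = base centre
        w=R@[px,py]+b[:2];a=np.linspace(0,6.3,20)
        for z in(.012,.056):D(np.c_[w[0]+.004*np.cos(a),w[1]+.004*np.sin(a),np.full(20,z)],(0,255,255))
    cv2.imwrite(f"pics/ov_{n}.png",I)
E
python3 m3.py
```

```text
base ['top'] [0.5531 0.0302 0.0221] -66.0
base ['side'] [0.5541 0.0306 0.0132] -51.3
base ['top', 'side'] [0.5532 0.0303 0.0192] -116.9
base4 ['top'] [0.5527 0.0304 0.0163] -70.1
base4 ['side'] [0.5533 0.0306 0.0115] -51.4
base4 ['top', 'side'] [0.5529 0.0305 0.0145] -121.3
jig ['top'] [0.5581 0.0271 0.0409] -62.6
jig ['side'] [0.5585 0.0266 0.0405] -48.6
jig ['top', 'side'] [0.5581 0.027  0.0401] -111.0
top base [[186.4, 180.7], [201.5, 178.3], [205.8, 208.4], [190.3, 210.9]] jig [[176.7, 174.5], [210.1, 168.7], [218.1, 214.3], [183.3, 220.5]]
side base [[179.6, 178.9], [195.6, 179.4], [192.2, 210.5], [175.7, 209.9]] jig [[171.8, 171.3], [207.2, 171.8], [203.8, 219.1], [166.4, 218.5]]
```

View pics/ov_top.png

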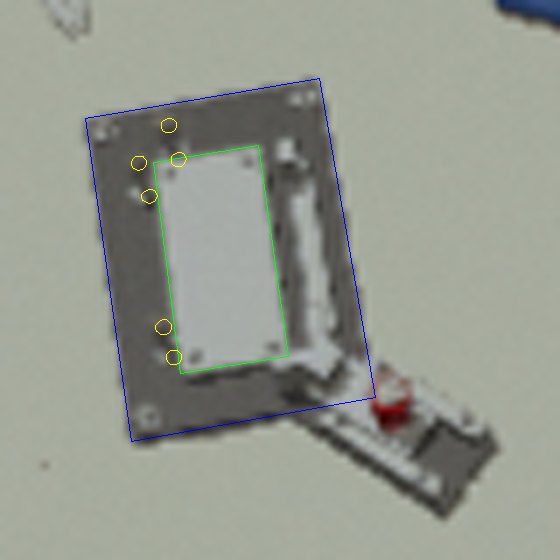

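View pics/ov_side.png

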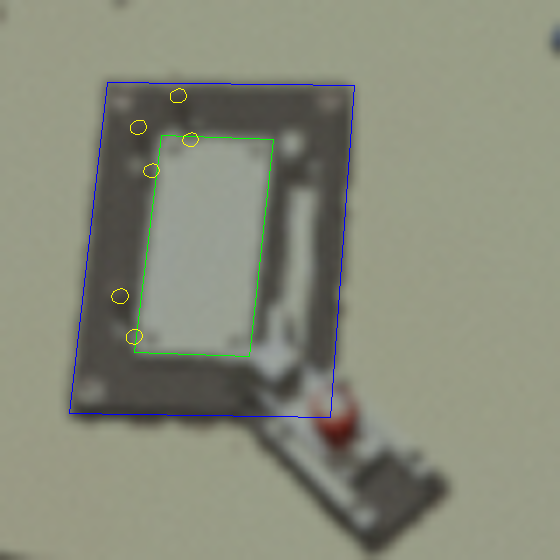

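```bash
cat > go.py <<'E'
import sys
from h import *
from scipy.spatial.transform import Rotation as Ro
def go(x,y,z,obj_yaw):
    s=env.observe();p=s["ee_pos"];w=s["eef_rot"];R=Ro.from_quat(np.r_[w[1:],w[0]])
    ty=np.array([-np.sin(obj_yaw),np.cos(obj_yaw),0])
    c=[]
    for sg in(1,-1):
        Y=sg*ty;Z=np.array([0,0,-1.]);X=np.cross(Y,Z);T=Ro.from_matrix(np.c_[X,Y,Z]);c.append((R.inv()*T).as_rotvec())
    rv=min(c,key=np.linalg.norm);d=R.inv().apply(np.array([x,y,z])-p)
    print("t",round(s["clock"],2),"pos",p.round(4),"F",s["contact_force"].round(1),"w",round(s["width"],3),"heading",round(float(np.degrees(np.arctan2(R.as_matrix()[1,1],R.as_matrix()[0,1]))),2))
    print("shift units",(d/.04).round(3),"turn units",(np.degrees(rv)/6).round(3),"dist",np.linalg.norm(d).round(4))
if __name__=="__main__": go(*map(float,sys.argv[1:]))
E
python3 go.py .4745 .2978 .24 -.190
```

```text
t 2.25 pos [0.2683 0.5644 0.4047] F [-0.1  0.6  0.1] w 1.0 heading 64.57
shift units [-7.517 -3.807  4.118] turn units [-0.     0.    -2.423] dist 0.3751
```

Call:
servo_tool(
  commands="-7.517 -3.807 2.0 0 0 -2.42 -0.65; -7.517 -3.807 2.5 0 0 -2.42 -0.65; -7.517 -3.807 3.0 0 0 -2.42 -0.65; -7.517 -3.807 4.118 0 0 -2.42 -0.65; -7.517 -3.807 4.118 0 0 -2.42 -0.65; -7.517 -3.807 4.118 0 0 -2.42 -0.65; -7.517 -3.807 4.118 0 0 -2.42 -0.65; -7.517 -3.807 4.118 0 0 -2.42 -0.65; -7.517 -3.807 4.118 0 0 -2.42 -0.65",
)

```text
clock: 3.38
ee_pos: [0.4745, 0.2989, 0.2415]
eef_rot: [0.001, 0.094, 0.996, 0.001]
contact_force: [0.7, 0.6, 0.3]
width: 0.822
```

```bash
python3 go.py .4745 .2978 .186 -.190; python3 - <<'E'
from h import *
for n in("top","side"):
    crop(n,proj(n,[.4745,.2978,.03])[0],35,8,"g_"+n)
a=cv2.imread("pics/g_top.png");b=cv2.imread("pics/g_side.png");h=min(len(a),len(b));cv2.imwrite("pics/g1.png",cv2.resize(np.hstack([a[:h],b[:h]]),(800,400)))
E
```

```text
t 3.38 pos [0.4745 0.2989 0.2415] F [0.7 0.6 0.3] w 0.822 heading 79.17
shift units [-0.003 -0.03   1.387] turn units [0.016 0.018 0.01 ] dist 0.0555
```

View pics/g1.png

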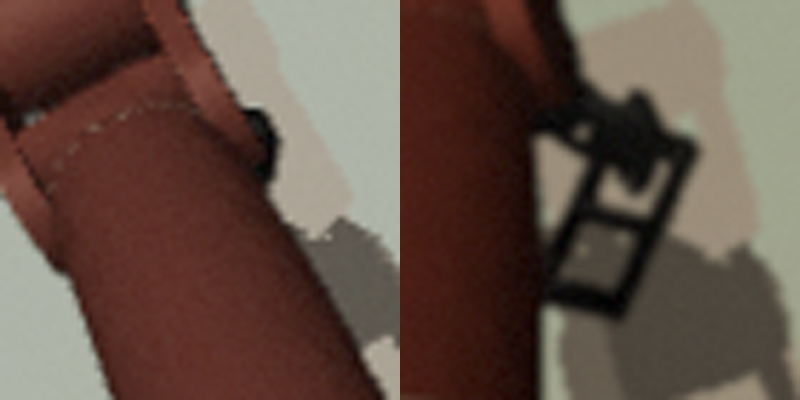

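The top view is blocked by the arm; the side view shows the gripper above the frame at about (630,140), jaws across its width. Lowering and probing for the bench.

Call:
servo_tool(
  commands="0 -0.03 0.7 0 0 0 -0.65; 0 -0.03 1.3 0 0 0 -0.65; 0 -0.03 1.39 0 0 0 -0.65; 0 -0.03 1.39 0 0 0 -0.65; 0 -0.03 1.44 0 0 0 -0.65; 0 -0.03 1.49 0 0 0 -0.65; 0 -0.03 1.54 0 0 0 -0.65",
)

```text
clock: 4.35
ee_pos: [0.4745, 0.2967, 0.1787]
eef_rot: [0.0, 0.095, 0.995, 0.0]
contact_force: [-0.2, -0.1, -0.1]
width: 0.825
```

Call:
servo_tool(
  commands="0 0 0.05 0 0 0 -0.65; 0 0 0.1 0 0 0 -0.65; 0 0 0.1 0 0 0 -0.65",
)

```text
clock: 4.72
ee_pos: [0.4742, 0.2966, 0.1741]
eef_rot: [-0.0, 0.095, 0.995, -0.0]
contact_force: [0.5, -0.9, 0.2]
width: 0.825
```

Call:
servo_tool(
  commands="0 0 0.05 0 0 0 -0.65; 0 0 0.1 0 0 0 -0.65; 0 0 0.1 0 0 0 -0.65",
)

```text
clock: 5.1
ee_pos: [0.4742, 0.2966, 0.1701]
eef_rot: [-0.0, 0.095, 0.995, -0.0]
contact_force: [0.5, -0.5, 0.1]
width: 0.822
```

Call:
servo_tool(
  commands="0 0 0.05 0 0 0 -0.65; 0 0 0.1 0 0 0 -0.65; 0 0 0.1 0 0 0 -0.65",
)

```text
clock: 5.48
ee_pos: [0.4742, 0.2966, 0.1661]
eef_rot: [-0.0, 0.095, 0.995, -0.0]
contact_force: [-0.6, -0.4, 0.1]
width: 0.826
```

Call:
servo_tool(
  commands="0 0 -0.05 0 0 0 -0.65; 0 0 -0.05 0 0 0 -0.2; 0 0 -0.05 0 0 0 0; 0 0 -0.05 0 0 0 0; 0 0 -0.05 0 0 0 0",
  squeeze=30,
)

```text
clock: 6.1
ee_pos: [0.4749, 0.2969, 0.1694]
eef_rot: [0.001, 0.095, 0.995, 0.0]
contact_force: [0.4, 0.0, 5.2]
width: 0.648
```

Call:
servo_tool(
  commands="0 0 -0.5 0 0 0 0; 0 0 -1.5 0 0 0 0; 0 0 -2.3 0 0 0 0; 0 0 -2.3 0 0 0 0",
)

```text
clock: 6.6
ee_pos: [0.4752, 0.2971, 0.2642]
eef_rot: [0.003, 0.095, 0.995, 0.002]
contact_force: [-0.6, 0.6, -0.8]
width: 0.646
```

```bash
python3 go.py .554 .0315 .26 .03
```

```text
t 6.6 pos [0.4752 0.2971 0.2642] F [-0.6  0.6 -0.8] w 0.646 heading 79.09
shift units [-3.189 -6.147  0.098] turn units [ 0.031  0.055 -2.104] dist 0.277
```

Call:
servo_tool(
  commands="-0.7 -1.3 0 0 0 -0.5 0; -1.5 -2.8 0 0 0 -1 0; -2.3 -4.3 0 0 0 -1.6 0; -2.9 -5.5 0 0 0 -2.1 0; -3.19 -6.147 0 0 0 -2.1 0; -3.19 -6.147 0 0.03 0.05 -2.1 0; -3.19 -6.147 0.1 0.03 0.05 -2.1 0; -3.19 -6.147 0.1 0.03 0.05 -2.1 0",
)

```text
clock: 7.6
ee_pos: [0.5523, 0.0322, 0.2551]
eef_rot: [-0.004, -0.016, 1.0, -0.001]
contact_force: [0.0, -0.2, -0.6]
width: 0.648
```

```bash
python3 go.py .554 .0315 .2 .03; python3 - <<'E'
from h import *
for n in("top","side"):
    crop(n,proj(n,[.554,.0315,.03])[0],40,8,"g_"+n)
a=cv2.imread("pics/g_top.png");b=cv2.imread("pics/g_side.png");h=min(len(a),len(b));cv2.imwrite("pics/g2.png",cv2.resize(np.hstack([a[:h],b[:h]]),(800,400)))
E
```

```text
t 7.6 pos [0.5523 0.0322 0.2551] F [ 0.  -0.2 -0.6] w 0.648 heading 91.78
shift units [-0.053 -0.015  1.377] turn units [-0.02  -0.075  0.011] dist 0.0551
```

View pics/g2.png

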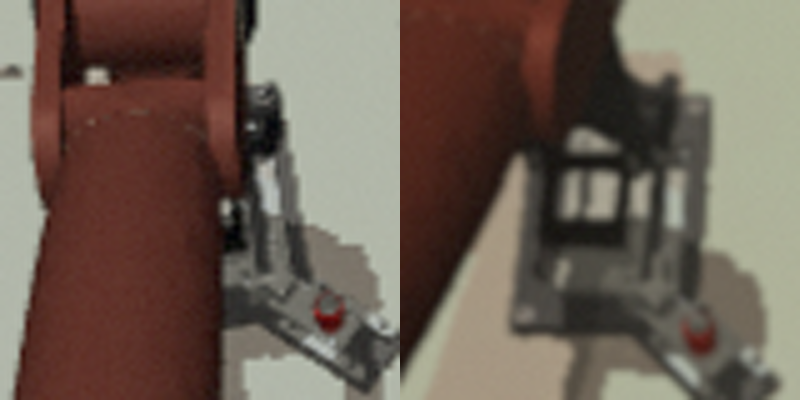

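The side view shows the frame held level over the jig, near (590,200), clear of the slide. Lowering.

Call:
servo_tool(
  commands="-0.05 -0.015 0.5 0 -0.075 0 0; -0.05 -0.015 1 0 -0.075 0 0; -0.05 -0.015 1.35 0 -0.075 0 0; -0.05 -0.015 1.4 0 -0.075 0 0; -0.05 -0.015 1.45 0 -0.075 0 0; -0.05 -0.015 1.45 0 -0.075 0 0",
)

```text
clock: 8.45
ee_pos: [0.5551, 0.0303, 0.199]
eef_rot: [0.002, -0.015, 1.0, -0.001]
contact_force: [0.5, 1.5, -1.5]
width: 0.645
```

```bash
python3 go.py .554 .0315 .1914 .03
```

```text
t 8.45 pos [0.5551 0.0303 0.199 ] F [ 0.5  1.5 -1.5] w 0.645 heading 91.69
shift units [0.027 0.031 0.189] turn units [-0.026  0.032 -0.004] dist 0.0077
```

Call:
servo_tool(
  commands="0.02 0.03 0.05 0 0 0 0; 0.02 0.03 0.1 0 0 0 0; 0.02 0.03 0.14 0 0 0 0; 0.02 0.03 0.14 0 0 0 0",
)

```text
clock: 8.95
ee_pos: [0.5538, 0.0315, 0.1926]
eef_rot: [0.001, -0.015, 1.0, -0.001]
contact_force: [-0.0, -0.1, -1.5]
width: 0.642
```

Call:
servo_tool(
  commands="0 0 0.03 0 0 0 0; 0 0 0.06 0 0 0 0; 0 0 0.06 0 0 0 0",
)

```text
clock: 9.32
ee_pos: [0.5543, 0.0315, 0.1914]
eef_rot: [0.001, -0.015, 1.0, -0.001]
contact_force: [-2.9, -0.7, 4.9]
width: 0.647
```

Contact at exactly the expected height. Releasing.

Call:
servo_tool(
  commands="0 0 0.02 0 0 0 -0.4; 0 0 0.02 0 0 0 -0.65; 0 0 0 0 0 0 -0.65; 0 0 -0.5 0 0 0 -0.65; 0 0 -1.5 0 0 0 -0.65; 0 0 -2.0 0 0 0 -0.65",
)

```text
clock: 10.07
ee_pos: [0.5547, 0.0317, 0.2742]
eef_rot: [0.004, -0.015, 1.0, -0.001]
contact_force: [1.1, -0.9, 0.3]
width: 0.828
```

```bash
python3 go.py .501 -.2655 .24 .097
```

```text
t 10.07 pos [0.5547 0.0317 0.2742] F [ 1.1 -0.9  0.3] w 0.828 heading 91.69
shift units [ 1.567 -7.383  0.867] turn units [-0.032  0.071 -0.644] dist 0.3039
```

Call:
servo_tool(
  commands="0.3 -1.4 -0.2 0 0 -0.3 -0.65; 0.6 -2.9 0 0 0 -0.64 -0.65; 0.95 -4.4 0.4 0 0 -0.64 -0.65; 1.3 -5.9 0.8 0 0 -0.64 -0.65; 1.567 -7.383 0.867 -0.03 0.07 -0.64 -0.65; 1.567 -7.383 0.867 -0.03 0.07 -0.64 -0.65; 1.567 -7.383 0.867 -0.03 0.07 -0.64 -0.65; 1.567 -7.383 0.867 -0.03 0.07 -0.64 -0.65",
)

```text
clock: 11.08
ee_pos: [0.5002, -0.2641, 0.2365]
eef_rot: [-0.002, -0.049, 0.999, 0.0]
contact_force: [0.0, 0.7, 0.1]
width: 0.821
```

```bash
python3 go.py .501 -.2655 .18 .097; python3 - <<'E'
from h import *
crop("top",(205,198),40,10,"g_top");crop("side",(197,200),40,10,"g_side");
a=cv2.imread("pics/g_top.png");b=cv2.imread("pics/g_side.png");cv2.imwrite("pics/g3.png",cv2.resize(np.hstack([a,b]),(800,400)))
for n in("top","side"): crop(n,proj(n,[.501,-.2655,.03])[0],40,10,"g_"+n)
a=cv2.imread("pics/g_top.png");b=cv2.imread("pics/g_side.png");cv2.imwrite("pics/g4.png",cv2.resize(np.hstack([a,b]),(800,400)))
E
```

```text
t 11.07 pos [ 0.5002 -0.2641  0.2365] F [0.  0.7 0.1] w 0.821 heading 95.64
shift units [-0.023 -0.038  1.413] turn units [ 0.008 -0.047  0.013] dist 0.0565
```

View pics/g3.png

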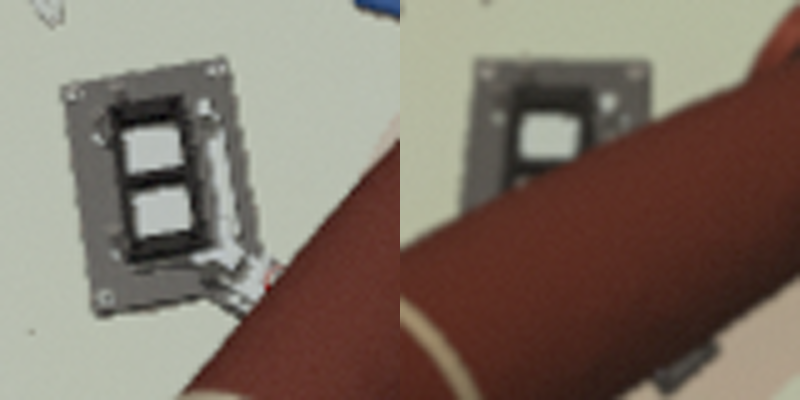

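View pics/g4.png

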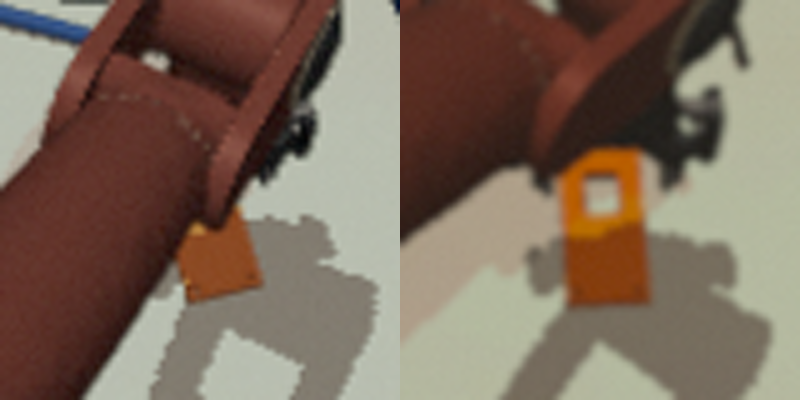

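Left: the frame sits on the base between the pins, around (160,180) in the top crop. Right: the gripper is over the orange cover at (605,225). Gripping the cover.

Call:
servo_tool(
  commands="-0.02 -0.04 0.6 0 -0.05 0 -0.65; -0.02 -0.04 1.1 0 -0.05 0 -0.65; -0.02 -0.04 1.45 0 -0.05 0 -0.65; -0.02 -0.04 1.6 0 -0.05 0 -0.65; -0.02 -0.04 1.6 0 -0.05 0 -0.65",
)

```text
clock: 11.9
ee_pos: [0.5005, -0.2669, 0.1719]
eef_rot: [-0.0, -0.048, 0.999, 0.001]
contact_force: [-0.1, 0.2, -0.5]
width: 0.827
```

```bash
python3 go.py .501 -.2655 .1712 .097
```

```text
t 11.9 pos [ 0.5005 -0.2669  0.1719] F [-0.1  0.2 -0.5] w 0.827 heading 95.54
shift units [-0.016  0.033  0.018] turn units [ 0.011 -0.004 -0.004] dist 0.0016
```

Call:
servo_tool(
  commands="-0.02 0.03 0.02 0 0 0 -0.65; -0.02 0.03 0.02 0 0 0 -0.2; -0.02 0.03 0.02 0 0 0 0; -0.02 0.03 0.02 0 0 0 0; -0.02 0.03 0.02 0 0 0 0",
  squeeze=30,
)

```text
clock: 12.52
ee_pos: [0.5017, -0.2659, 0.1724]
eef_rot: [0.001, -0.048, 0.999, -0.0]
contact_force: [0.4, -0.8, 4.9]
width: 0.647
```

Call:
servo_tool(
  commands="0 0 -0.2 0 0 0 0; 0 0 -0.5 0 0 0 0; 0 0 -1.5 0 0 0 0; 0 0 -2.5 0 0 0 0; 0 0 -2.5 0 0 0 0",
)

```text
clock: 13.15
ee_pos: [0.5024, -0.2666, 0.2765]
eef_rot: [0.003, -0.048, 0.999, -0.002]
contact_force: [-0.3, -0.1, -0.1]
width: 0.642
```

```bash
python3 go.py .554 .0318 .28 .03;python3 - <<'E'
from h import *
crop("side",proj("side",[.501,-.2655,.1])[0],40,10,"c1")
E
```

```text
t 13.15 pos [ 0.5024 -0.2666  0.2765] F [-0.3 -0.1 -0.1] w 0.642 heading 95.53
shift units [-2.003  7.301 -0.111] turn units [-0.046  0.065  0.635] dist 0.3029
```

View pics/c1.png

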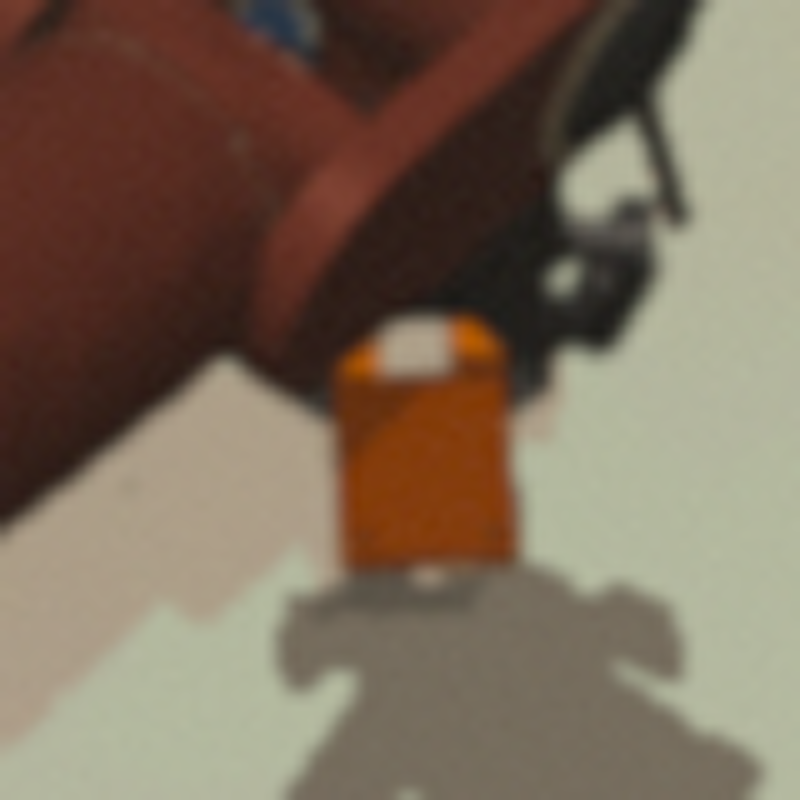

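The cover is held level at about (430,450) in the crop. Carrying it to the jig.

Call:
servo_tool(
  commands="-0.4 1.4 -0.1 0 0 0.1 0; -0.8 2.9 -0.1 0 0 0.3 0; -1.2 4.4 -0.1 0 0 0.5 0; -1.6 5.8 -0.1 0 0 0.63 0; -1.9 6.8 -0.1 -0.04 0.06 0.63 0; -2.0 7.3 -0.1 -0.04 0.06 0.63 0; -2.0 7.3 -0.1 -0.04 0.06 0.63 0; -2.0 7.3 -0.1 -0.04 0.06 0.63 0; -2.0 7.3 -0.1 -0.04 0.06 0.63 0",
)

```text
clock: 14.32
ee_pos: [0.5526, 0.0314, 0.2755]
eef_rot: [-0.003, -0.014, 1.0, 0.002]
contact_force: [-0.1, -0.4, 0.1]
width: 0.645
```

```bash
python3 go.py .554 .0318 .214 .03
```

```text
t 14.32 pos [0.5526 0.0314 0.2755] F [-0.1 -0.4  0.1] w 0.645 heading 91.65
shift units [-4.600e-02  1.000e-03  1.537e+00] turn units [ 0.043 -0.064 -0.011] dist 0.0615
```

Call:
servo_tool(
  commands="-0.04 0 0.5 0.04 -0.06 0 0; -0.04 0 1 0.04 -0.06 0 0; -0.04 0 1.35 0.04 -0.06 0 0; -0.04 0 1.5 0.04 -0.06 0 0; -0.04 0 1.5 0.04 -0.06 0 0; -0.04 0 1.5 0.04 -0.06 0 0",
)

```text
clock: 15.08
ee_pos: [0.5543, 0.033, 0.2164]
eef_rot: [0.001, -0.015, 1.0, 0.0]
contact_force: [-0.5, -0.4, -0.2]
width: 0.647
```

```bash
python3 go.py .554 .0318 .2104 .03
```

```text
t 15.07 pos [0.5543 0.033  0.2164] F [-0.5 -0.4 -0.2] w 0.647 heading 91.76
shift units [ 0.008 -0.029  0.15 ] turn units [0.003 0.012 0.007] dist 0.0061
```

Call:
servo_tool(
  commands="0 -0.03 0.05 0 0 0 0; 0 -0.03 0.1 0 0 0 0; 0 -0.03 0.14 0 0 0 0; 0 -0.03 0.14 0 0 0 0",
)

```text
clock: 15.58
ee_pos: [0.554, 0.0317, 0.2104]
eef_rot: [0.0, -0.015, 1.0, 0.0]
contact_force: [-1.3, 0.4, 2.5]
width: 0.643
```

Call:
servo_tool(
  commands="0 0 0.03 0 0 0 0; 0 0 0.03 0 0 0 0",
)

```text
clock: 15.82
ee_pos: [0.5543, 0.0318, 0.2104]
eef_rot: [-0.0, -0.015, 1.0, 0.0]
contact_force: [-5.4, 0.1, 9.5]
width: 0.644
```

Seated contact at the expected 0.2104. Release, lift.

Call:
servo_tool(
  commands="0 0 -0.02 0 0 0 -0.4; 0 0 -0.02 0 0 0 -0.65; 0 0 -0.04 0 0 0 -0.65; 0 0 -0.5 0 0 0 -0.65; 0 0 -1.5 0 0 0 -0.65; 0 0 -2.5 0 0 0 -0.65; 1 -4 -2.5 0 0 0 -0.65; 2 -5 -2.5 0 0 0 -0.65; 3 -6 -2.5 0 0 0 -0.65; 3 -6 -2.5 0 0 0 -0.65",
)

```text
clock: 17.08
ee_pos: [0.4509, -0.1956, 0.3105]
eef_rot: [0.001, -0.016, 1.0, -0.0]
contact_force: [0.3, -0.4, 0.5]
width: 0.825
```

```bash
python3 - <<'E'
from h import *
print(env.observe()["clock"],env.observe()["ee_pos"])
ims={n:vision.grab_frame(n) for n in("top","side")}
for n,o in(("top",(165,158)),("side",(157,160))):
    im=ims[n];cv2.imwrite(f"pics/raw2_{n}.png",im[:,:,::-1])
    cv2.imwrite(f"pics/g_{n}.png",cv2.resize(im[o[1]:o[1]+80,o[0]:o[0]+80,::-1],None,fx=5,fy=5,interpolation=cv2.INTER_CUBIC))
cv2.imwrite("pics/g5.png",np.hstack([cv2.imread(f"pics/g_{n}.png") for n in ims]))
for n in ims:
  try: s={n:seg(n,ims[n],lambda h:(h[...,0]<20)&(h[...,1]>100)&(h[...,2]>60),(.554,.032,.03),.048,r=30)};fit2(s,.12,.056,.038,.048,(.554,.032,.03))
  except Exception as e: print(n,e)
  for d in spot_point("slide_knob",n)[:2]: print(n,d["point"],round(d["confidence"],2),back(n,d["point"],.048)[0].round(4))
E
```

```text
17.075 [ 0.45091383 -0.19564926  0.31050142]
['top'] [0.5537 0.0306 0.0284] 0.034
['top'] [0.5537 0.0306 0.0284] 0.034
top [223.0, 216.0] 0.71 [ 0.4467 -0.0566  0.048 ]
['side'] [ 0.5147  0.0298 -0.3859] 1.733
['side'] [ 0.5147  0.0298 -0.3859] 1.733
```

View pics/g5.png

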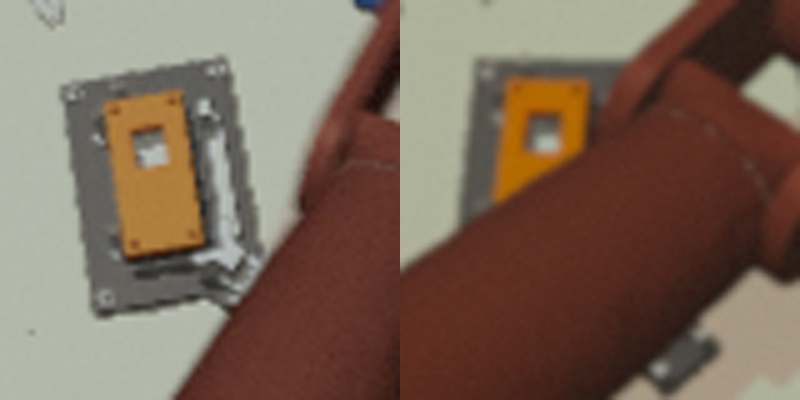

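Cover fit: (0.5537, 0.0306), yaw 0.028, in line with the base (seen in the top crop at (155,175)). Now the knob position.

```bash
python3 - <<'E'
from h import *
R={}
for n,o in(("top",(205,198)),("side",(197,200))):
    im=cv2.imread(f"pics/raw_{n}.png");h=cv2.cvtColor(cv2.resize(im,None,fx=4,fy=4,interpolation=cv2.INTER_CUBIC),cv2.COLOR_BGR2HSV)
    m=((h[...,0]<8)|(h[...,0]>172))&(h[...,1]>110)
    m[:, :o[0]*4-20]=0;m[:,(o[0]+40)*4:]=0;m[:o[1]*4]=0;m[(o[1]+40)*4:]=0
    v=np.argwhere(m)/4;print(n,m.sum(),v.min(0)[::-1],v.max(0)[::-1]); R[n]=(v.min(0)[::-1]+v.max(0)[::-1])/2
    # predicted bbox of cylinder
    def bb(xy):
        a=np.linspace(0,6.28,40);X=np.vstack([np.c_[xy[0]+.011*np.cos(a),xy[1]+.011*np.sin(a),np.full(40,z)] for z in(.029,.063)])
        u=proj(n,X);return np.r_[u.min(0),u.max(0)]
    t=np.r_[v.min(0)[::-1],v.max(0)[::-1]]
    r=least_squares(lambda q:bb(q)-t,[.447,-.0485]);print(n,r.x.round(4),r.fun.round(2))
print(env.observe()["joints"].round(2))
E
python3 go.py .424 -.075 .25 .825
```

```text
top 247 [218.25 215.25] [223.25 219.25]
top [ 0.4439 -0.0483] [-0.89 -2.54  0.9   2.55]
side 223 [202.75 219.25] [207.25 223.5 ]
side [ 0.4458 -0.0497] [-1.58 -3.07  1.61  3.07]
[-0.56 -0.2   2.01  0.    1.33 -2.16]
t 17.27 pos [ 0.4515 -0.1952  0.3101] F [ 0.1  0.2 -0.6] w 0.826 heading 91.59
shift units [0.607 3.022 1.501] turn units [-0.008  0.015 -7.614] dist 0.1372
```

Call:
servo_tool(
  commands="0.3 1.5 0 0 0 -1.6 1; 0.6 3.02 0.5 0 0 -3.2 1; 0.607 3.022 1 0 0 -4.8 1; 0.607 3.022 1.5 0 0 -6.4 1; 0.607 3.022 1.5 0 0 -7.6 1; 0.607 3.022 1.5 0 0 -7.6 1; 0.607 3.022 1.5 0 0 -7.6 1",
)

```text
clock: 18.15
ee_pos: [0.4244, -0.0734, 0.2496]
eef_rot: [0.001, -0.401, 0.916, -0.0]
contact_force: [-0.1, 0.4, 0.7]
width: 0.001
```

```bash
python3 go.py .424 -.0735 .207 .825;python3 - <<'E'
from h import *
for n,o in(("top",(165,158)),("side",(157,160))):
    im=vision.grab_frame(n)
    cv2.imwrite(f"pics/g_{n}.png",cv2.resize(im[o[1]:o[1]+80,o[0]:o[0]+80,::-1],None,fx=5,fy=5,interpolation=cv2.INTER_CUBIC))
cv2.imwrite("pics/g6.png",np.hstack([cv2.imread(f"pics/g_{n}.png") for n in ("top","side")]))
E
```

```text
t 18.15 pos [ 0.4244 -0.0734  0.2496] F [-0.1  0.4  0.7] w 0.001 heading 137.34
shift units [0.01  0.007 1.065] turn units [-0.007  0.009  0.011] dist 0.0426
```

View pics/g6.png

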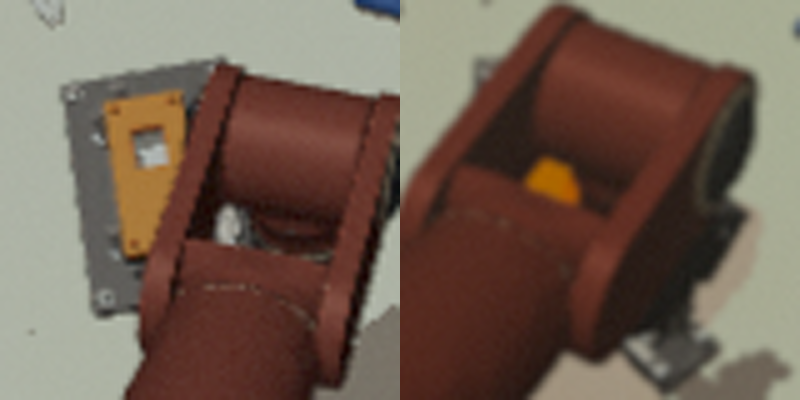

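The arm hides the knob in both views, so I'll go by force: lower behind it.

Call:
servo_tool(
  commands="0 0 0.3 0 0 0 1; 0 0 0.6 0 0 0 1; 0 0 0.9 0 0 0 1; 0 0 1.06 0 0 0 1; 0 0 1.06 0 0 0 1",
)

```text
clock: 18.88
ee_pos: [0.4236, -0.0739, 0.2056]
eef_rot: [-0.001, -0.402, 0.916, 0.001]
contact_force: [-0.0, 0.1, -0.1]
width: -0.0
```

Call:
servo_tool(
  commands="-0.1 0 0 0 0 0 1; -0.2 0 0 0 0 0 1; -0.3 0 0 0 0 0 1; -0.35 0 0 0 0 0 1; -0.4 0 0 0 0 0 1; -0.4 0 0 0 0 0 1",
)

```text
clock: 19.62
ee_pos: [0.4348, -0.0621, 0.2064]
eef_rot: [0.0, -0.402, 0.916, 0.0]
contact_force: [-0.3, 0.9, 0.0]
width: -0.0
```

Call:
servo_tool(
  commands="-0.1 0 0 0 0 0 1; -0.2 0 0 0 0 0 1; -0.3 0 0 0 0 0 1; -0.3 0 0 0 0 0 1",
)

```text
clock: 20.12
ee_pos: [0.4431, -0.0532, 0.2064]
eef_rot: [0.0, -0.402, 0.916, 0.0]
contact_force: [-0.3, -0.2, -0.8]
width: 0.001
```

Call:
servo_tool(
  commands="-0.1 0 0 0 0 0 1; -0.2 0 0 0 0 0 1; -0.2 0 0 0 0 0 1",
)

```text
clock: 20.5
ee_pos: [0.4484, -0.0474, 0.2063]
eef_rot: [-0.0, -0.402, 0.916, 0.0]
contact_force: [-2.7, -3.5, 0.8]
width: 0.002
```

```bash
python3 - <<'E'
from h import *
for n,o in(("top",(165,158)),("side",(157,160))):
    im=vision.grab_frame(n)
    cv2.imwrite(f"pics/g_{n}.png",cv2.resize(im[o[1]:o[1]+80,o[0]:o[0]+80,::-1],None,fx=5,fy=5,interpolation=cv2.INTER_CUBIC))
cv2.imwrite("pics/g7.png",np.hstack([cv2.imread(f"pics/g_{n}.png") for n in ("top","side")]))
print(env.observe()["contact_force"])
E
```

```text
[-3.6124305  -3.26124865 -0.17384027]
```

View pics/g7.png

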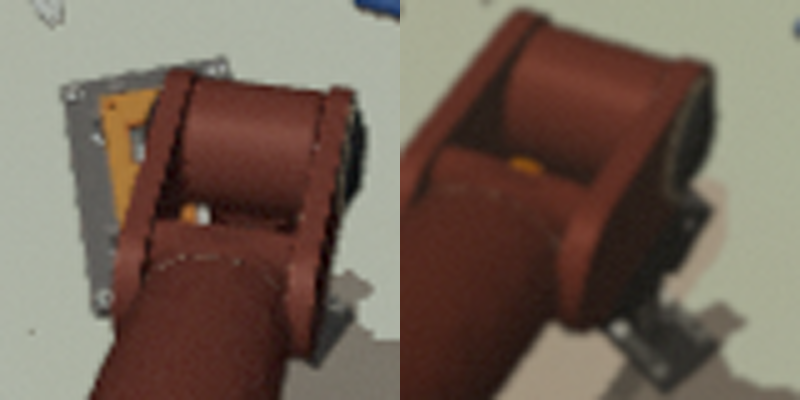

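The cover has shifted about 1 px towards the pins and the square now touches it at (195,215), so the slide is well forward. Pushing on until the force rises.

Call:
servo_tool(
  commands="-0.05 0 0 0 0 0 1; -0.1 0 0 0 0 0 1; -0.1 0 0 0 0 0 1",
)

```text
clock: 20.98
ee_pos: [0.45, -0.0459, 0.2063]
eef_rot: [-0.004, -0.402, 0.916, -0.001]
contact_force: [-11.8, -12.2, 6.8]
width: 0.001
```

Call:
servo_tool(
  commands="-0.05 0 0 0 0 0 1; -0.1 0 0 0 0 0 1; -0.1 0 0 0 0 0 1",
)

```text
clock: 21.35
ee_pos: [0.4515, -0.0446, 0.2063]
eef_rot: [-0.009, -0.403, 0.915, -0.002]
contact_force: [-24.1, -24.6, 14.3]
width: -0.0
```

Force rises steeply (17 → 34 N over 2 mm): tight. Back off, lift and look.

Call:
servo_tool(
  commands="0.1 0 0 0 0 0 1; 0.4 0 0 0 0 0 1; 0.8 0 0 0 0 0 1; 0.8 0 -1 0 0 0 1; 0.8 0 -2 0 0 0 1; 2 1.5 -3 0 0 0 1; 3 3 -3 0 0 0 1; 4 5 -3 0 0 0 1; 4 6.5 -3 0 0 0 1; 4 6.5 -3 0 0 0 1; 4 6.5 -3 0 0 0 1",
)

```text
clock: 22.72
ee_pos: [0.2554, 0.0117, 0.2615]
eef_rot: [-0.015, -0.402, 0.916, 0.007]
contact_force: [0.3, 0.5, 0.8]
width: -0.0
```

```bash
cat > m4.py <<'E'
from h import *
ims={n:vision.grab_frame(n) for n in("top","side")}
for n,o in(("top",(165,158)),("side",(157,160))):
    im=ims[n];cv2.imwrite(f"pics/raw3_{n}.png",im[:,:,::-1])
    cv2.imwrite(f"pics/g_{n}.png",cv2.resize(im[o[1]:o[1]+80,o[0]:o[0]+80,::-1],None,fx=5,fy=5,interpolation=cv2.INTER_CUBIC))
cv2.imwrite("pics/g8.png",np.hstack([cv2.imread(f"pics/g_{n}.png") for n in ims]))
s={}
for n in ims:
  try: s[n]=seg(n,ims[n],lambda h:(h[...,0]<20)&(h[...,0]>9)&(h[...,1]>100)&(h[...,2]>60),(.557,.0345,.04),.048,r=30)
  except Exception as e: print(n,e)
print(fit2(s,.12,.056,.038,.048,(.557,.0345,.04)))
for n in ims:
  for d in spot_point("slide_knob",n)[:2]: print(n,d["point"],round(d["confidence"],2),back(n,d["point"],.048)[0].round(4))
print(env.observe())
E
python3 m4.py
```

```text
['top'] [0.5591 0.0332 0.0377] 0.048
['side'] [0.5598 0.0351 0.0437] 0.067
['top', 'side'] [0.5598 0.0336 0.0437] 0.066
[0.55979899 0.03363721 0.04370511]
top [216.7, 210.7] 0.81 [ 0.4697 -0.0371  0.048 ]
side [200.1, 216.9] 0.72 [ 0.46  -0.032  0.048]
{'clock': 22.925, 'joints': array([-0.24683276, -1.01077803,  2.58351254, -0.00914343,  1.60148748,
       -2.64483766]), 'qvel': array([-0.01180952,  0.00113453, -0.00415211, -0.0024131 ,  0.00273886,
        0.00357386]), 'joint_torque': array([ 4.02410645e-01, -3.68855540e-01, -3.76111650e+01, -7.79222057e-03,
        1.07603807e-01,  3.85503285e-03]), 'ee_pos': array([0.25545398, 0.01115229, 0.2615834 ]), 'eef_rot': array([-0.01568765, -0.40179443,  0.91557315,  0.00639787]), 'contact_force': array([-0.29706366, -0.52798005,  0.32977833]), 'wrist_torque': array([-0.03738231, -0.03253557, -0.02083118]), 'width': -0.004401455909528113}
```

View pics/g8.png

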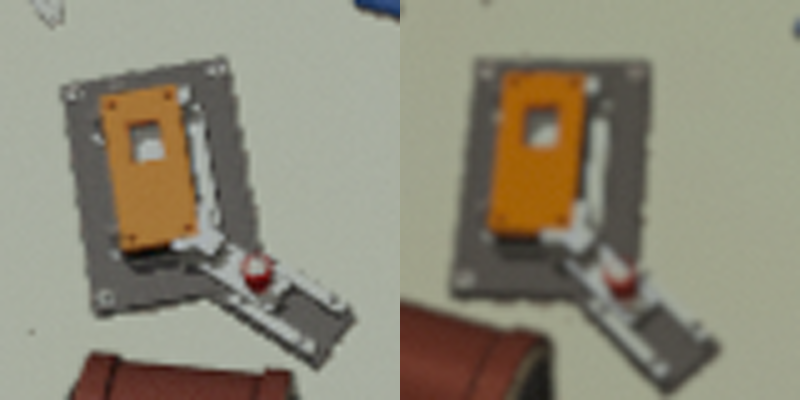

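The pile is squared (cover yaw 0.04, equal to the jig's), and the knob is at about (0.465,-0.034) against (0.467,-0.034) expected at home. The retreat ran up to the joint ranges, so I'll move the arm out of there before handing in.

Call:
servo_tool(
  commands="-1 -1.1 -0.5 0 0 0 1; -2 -2.2 -1 0 0 0 1; -2.7 -2.9 -1 0 0 0 1; -3.2 -3.5 -1 0 0 0 1; -3.2 -3.5 -1 0 0 0 1; -3.2 -3.5 -1 0 0 0 1",
)

```text
clock: 23.68
ee_pos: [0.4459, 0.0101, 0.2947]
eef_rot: [-0.017, -0.401, 0.916, 0.007]
contact_force: [-0.1, 0.5, -0.0]
width: 0.004
```

```bash
python3 - <<'E'
from h import *
s=env.observe();print(s["clock"],s["joints"].round(3),s["ee_pos"].round(3),s["contact_force"].round(1))
im=vision.grab_frame("top");cv2.imwrite("pics/end.png",cv2.resize(im[:,:,::-1],(800,600)))
E
```

```text
23.675 [-0.143 -0.292  2.116 -0.006  1.352 -2.538] [0.446 0.01  0.295] [-0.1  0.5 -0. ]
```

View pics/end.png

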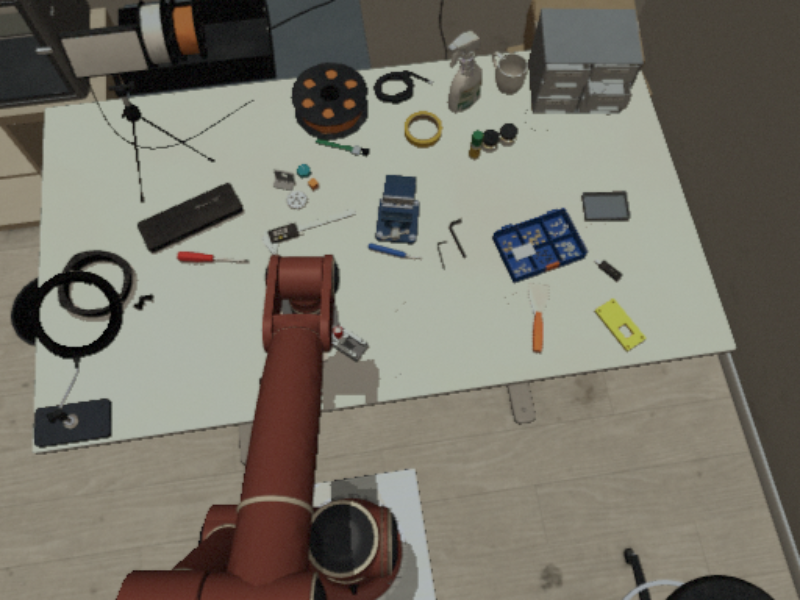

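```bash
python3 - <<'E'
from h import *
q=(.5595,.0338,.041);t=q[2];R=np.array([[np.cos(t),-np.sin(t)],[np.sin(t),np.cos(t)]]);o2=[]
for n,o in(("top",(175,165)),("side",(170,165))):
    I=cv2.resize(cv2.imread(f"pics/raw3_{n}.png")[o[1]:o[1]+57,o[0]:o[0]+57],None,fx=7,fy=7,interpolation=cv2.INTER_CUBIC)
    D=lambda X,col:cv2.polylines(I,[((proj(n,X)+.5-o)*7-.5).round().astype(np.int32)],True,col,1)
    D(box(q,.12,.056,.012,.048)[4:],(0,255,0));D(box(q,.12,.056,.012,.048)[:4],(255,255,0));a=np.linspace(0,6.28,20)
    for px,py,r,z in((-.046,.032,.004,.056),(.046,.032,.004,.056),(.064,.014,.004,.056),(-.0954,-.0634,.011,.063),(-.046,.032,.004,.012),(.046,.032,.004,.012),(.064,.014,.004,.012)):
        w=R@[px,py]+q[:2];D(np.c_[w[0]+r*np.cos(a),w[1]+r*np.sin(a),np.full(20,z)],(255,0,255))
    o2.append(I)
cv2.imwrite("pics/chk.png",np.hstack(o2))
E
```

```text
(no output)
```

View pics/chk.png

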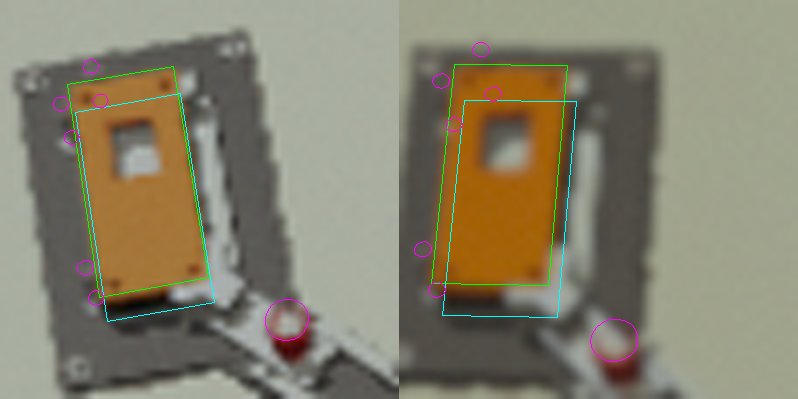

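The knob top, pins and pile outline predicted for the home position match the picture (knob at (287,320) and (614,340) in the check image). Handing in.

```bash
python3 -c "
from station import order;print(order.finish_job())"
```

```text
the job is handed in; nothing more can be done
None
```

I set the black frame on the base and the orange cover on the frame. Each touched down at the height I had worked out, and I let it go there. I then pushed the slide with shut fingers against its knob until it was tight (the push force rose steeply to about 34 N) and handed the job in at about 24 s. The hand-in gives no verdict, so I can't confirm that it passed.

**Last checks that agreed:**
- The cover lies square to the jig: yaw about 0.04 rad in both.
- The knob stands within a few mm of where it should be at home. The single-camera readings scatter by ±5 mm.
- The predicted outlines of the knob top and the pile match both pictures.
- The deburring tool and the screwdriver are where they were.

**Doubtful or not checked:**
- **Joint range:** backing away from the knob ran joints 2 and 3 up to their range limits. They read -1.0108 against -1.01, and 2.5835 against 2.58. I moved off at once, but a strict range check could count this against the run.
- **First knob estimate:** from the pictures I expected to meet the knob about 11 mm into the push, but I felt no force until about 35 mm. I relied on the force and the later pictures instead.
- **Marker:** the arm hid it in the last picture. The gripper never went low near it.
- **Lower layers:** the base and frame are hidden under the cover, so their final squareness rests on the slide being tight.

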